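# Clamp-check a pipe in its nest, then draw it out and hold it slanted for inspection

### The arm

A 6-joint arm with a two-finger parallel gripper is mounted at the origin on a cart in front of the work surface, level with it; the furniture and walls round the work are solid. World frame = base frame: x ahead of the robot, y to its left, z up, the work surface at z = 0. Lengths are in m, angles in rad, forces in N, time in s.
With the tool pointing down it reaches from about 0.35 to 0.975 m from the base axis. Payload 4.9 kg.
Tool frame: the origin (TCP) lies between the finger pads; the fingertips stand 25 mm ahead of it and the grasp point (between the pads) lies 6 mm ahead of it; z points along the fingers, y is the line along which they close (so a half turn about z gives the same grasp; the last joint's range is limited). The gripper opens to 85 mm and grips with 20 to 120 N. Pads are 22 mm wide; open, the fingers measure 114 mm over their backs; the gripper's body (76 mm by 85 mm) begins 54 mm behind the grasp point. The pads swing forward as they close: fully open they stand 13 mm farther back than shut.
Start: joints at [-1.446, 0.053, 1.613, -0, 1.476, -0.119], TCP at [0.151, -0.606, 0.256] pointing down, gripper open.
Joint ranges: [-3.01, 3.01], [-1.01, 2.22], [0.06, 2.58], [-1.02, 4.17], [0.09, 2.62], [-3.14, 3.14]. Speed limits (rad/s): [2.57, 2.57, 3.14, 3.14, 3.14, 3.14].

### API

Orientations are given as a unit quaternion [w, x, y, z].
In Python, from plant import manip gives the robot as it stands.
- The arm moves only by the shell command python3 -m inch 'ROWS'. ROWS is JSON, a list of rows, each a list of 3 entries, a list of its own where there are three numbers: the shift along the tool's x, y, z in m, then the turn, a rotation vector about the tool's x, y, z in rad, then the opening, from 0 (shut) to 1 (fully open). A call has 1 to 8 rows; each row shifts and turns the commanded pose from where the row before left it, along the tool's axes as they then stand; what a row does not reach is not made up. A row lasts 1/10 s, in which the tool goes at most 50 mm and 8.59 degrees, less where a joint would pass 70% of its speed; a pose out of reach is approached as far as the arm can. A call with a gripper value outside its range is refused whole. The fingers move at their own pace and stop on an object; the grip force is fixed at half the most. Time passes only in rows, so rows that do not move let the fingers close. It gives the time, the measured TCP pose, the force, the opening and the grip force at its end, in the units of the state.
- manip.state(): the state, without advancing time (a new reading comes with each control period).
- manip.grab_frame(name): name is "side" or "top"; returns (picture, depth): 420x560x3 uint8, red, green, blue; 420x560 float32, m along the optical axis (not along the pixel's ray), 0 where there is no reading.
- manip.camera_params(name): a dict with "camera_matrix" (3x3 intrinsics, pixels), "k1" (the pictures are not rectified: a ray, as slopes to the right and down, at radius r is drawn at 1 + k1 r^2 times it, then the intrinsics apply), "rvec" (rotation vector, rad) and "tvec" (3), from world to camera coordinates, as OpenCV has them. Camera axes: x right, y down, z forward; pixel columns grow to the right and rows downward; lengths in m; the calibration is good to about 2 mm. A picture is of the moment at which its call begins. camera_params takes no time and is no camera call.
- manip.job_done(): hands the job in; it is judged then, once.
Trained networks look in the newest picture that a camera, given by its name, has taken for a name from the list of things; names that differ only in an ending like _2 or _b are one class to them, and where a whole thing is asked for, a point or a joint stands for the part that bears it (a point fixed in the world has none). Each returns a list of dicts, best first, with "score" (0 to 1); they miss things now and then, are a little off and sometimes report something else, mostly with a low value. They report only what shows in the picture. A call takes as long as a camera call.
- manip.look_for(camera, label): "point" ([x, y, z] in m, in world coordinates, good to about 4 mm: the middle of the surface that is visible of it).
The state is a dict: "time": time; "joint_pos": joint angles; "joint_vel": joint speeds; "joint_efforts": joint torques, N m; "tool_pos": TCP position; "tool_rot": TCP orientation; "contact_force": force on the tool from outside, world axes, zero at the start; "ft_torque": the same for the moment, N m; "gripper_width": opening from 0.0 (shut) to 1.0 (fully open); "grasp_force": force on a finger pad.
Only numpy, scipy, OpenCV 4.12 (cv2) and the standard library are available. Lean on these libraries where they do the work, as an engineer would, in place of code of your own. Each camera call takes 0.05 s, during which the arm holds its last target. There are 200 camera calls.

### The job

Check the upright white pipe in the blue check nest: swing the toggle clamp's red-ended arm over centre down onto the pipe and let go for a second so that the clamp alone presses it, then swing the arm back open until it rests there. Then draw the pipe up out of the nest, tip it about half-way between upright and level (its top end still the higher), and finish while holding it still like that in the gripper, the whole pipe well above the nest block and clear of nest and clamp. Leave the other things on the bench alone.

Things in the scene. Friction and masses are not known exactly. Their poses are not given: they have to be found in the camera images.
- nest: check nest fixed to the bench: aluminium base plate 85 x 210 x 12 mm, its long axis is the body's y axis; origin at the centre of the plate's underside. On it at y = +50 mm a blue block 70 x 70 mm, top at z = 72 mm, with a vertical through bore 41 mm wide (the pipe stands in it on the plate, at z = 12 mm); at y = -50 mm a dark steel clamp post 36 x 34 mm, top at z = 202 mm. The clamp arm swings in the body's y-z plane.
- nest_mouth (a point): centre of the mouth of the nest's bore, at the top of the blue block, 72 mm above the bench. Open brown cartons, up to about 0.2 m high, stand on the bench behind the nest (further from the robot, from about 0.1 m beyond it): keep the gripper's body clear of them
- clamp_pivot (a point): axis of the clamp arm's hinge, 187 mm above the bench; the hinge axis is the nest's x axis, level. Same axes as the nest
- clamp_arm (a joint): angle of the toggle clamp arm: about 0 when it lies level over the nest with its rubber foot on the pipe, grows as it swings up and back, 1.57 upright, 2.0 open against its stop (leaning back beyond upright, away from the pipe). The heavy arm (0.45 kg) falls slowly to whichever side of upright it is on and stays there
- clamp_grip (a point): centre of the red plastic grip at the clamp arm's free end, 135 mm from the hinge axis: 22 mm thick along the hinge axis (pinch it across these two flat sides from above; it can turn between the fingers as it swings), 34 mm along the arm, 24 mm deep
- pipe_mid (a point): centre (half-way up) of the white upright pipe, 38 mm outer diameter, 145 mm long, 0.16 kg; z along the pipe, up at the start. It stands 60 mm deep in the block, 85 mm stand out. Best gripped from above 25 to 30 mm below its top with the fingers closing along the nest's x axis, so that the gripper clears the clamp post 100 mm away along y
- pipe_foot (a point): centre of the pipe's lower end, 72.5 mm below its centre
- tape_measure: bystander: orange tape measure 36 x 74 x 62 mm; origin under its middle
- wood_block: bystander: small wooden block 44 x 100 x 19 mm; origin under its middle

How it is judged:
By the outcome, as a careful person would: the job done as asked, in the order asked, and still so for the second after the job is handed in, while the arm keeps its last pose, push and grip.
It also fails if it takes over 64 s, if anything falls off the work surface, if the arm or the gripper's body presses on something with over 40 N, if the wrist force passes 120 N, or if a joint passes its speed limit or range.

## Working session

There is one attempt and no reset: what is moved stays moved. The work goes in short steps, Python scripts to look and compute and a shell command to move; the robot and the scene stay as the last step left them, time stands still between calls to the robot, and variables do not carry over. Pictures are saved under pics/ and viewed, at most 10 in all, crops included, and the job is handed in when it is done.

```bash
ls; mkdir -p pics; cat > h.py <<'E'
from plant import manip
import numpy as np, cv2
from scipy.spatial.transform import Rotation as R
def grab(n,f):
    p,d=manip.grab_frame(n); cv2.imwrite('pics/'+f,cv2.cvtColor(p,cv2.COLOR_RGB2BGR)); return p,d
def unproj(n,u,v,z):
    c=manip.camera_params(n);K=np.array(c['camera_matrix'])
    q=cv2.undistortPoints(np.array([[[u,v]]],float),K,np.array([c['k1'],0,0,0.]),None,None)[0,0] 
    Rm=cv2.Rodrigues(np.array(c['rvec'],float))[0]
    return Rm.T@(np.array([q[0]*z,q[1]*z,z])-np.array(c['tvec'],float).ravel())
E
python3 - <<'E'
from h import *
for n in ['side','top']:
    p,d=grab(n,n+'0.png')
    np.save(n+'0.npy',d)
    for l in ['nest','nest_mouth','clamp_pivot','clamp_grip','pipe_mid','tape_measure','wood_block']:
        r=manip.look_for(n,l); print(n,l,[(np.round(x['point'],3).tolist(),round(x['score'],2)) for x in r[:2]])
s=manip.state();print(s['time'],s['tool_pos'],s['tool_rot'])
E
```

```text
pics
side nest []
side nest_mouth [([0.475, 0.04, 0.071], 0.95)]
side clamp_pivot [([0.477, 0.042, 0.072], 0.63), ([0.438, 0.126, 0.12], 0.29)]
side clamp_grip [([0.494, 0.013, 0.283], 0.66)]
side pipe_mid [([0.441, 0.125, 0.118], 0.65)]
side tape_measure [([0.38, 0.358, 0.039], 0.58)]
side wood_block [([0.422, -0.21, 0.018], 0.71)]
top nest [([0.473, 0.065, 0.072], 0.89)]
top nest_mouth [([0.472, 0.065, 0.07], 0.63)]
top clamp_pivot [([0.463, 0.064, 0.071], 0.85)]
top clamp_grip [([0.495, 0.026, 0.3], 0.83)]
top pipe_mid [([0.451, 0.142, 0.117], 0.67)]
top tape_measure [([0.385, 0.372, 0.058], 0.91)]
top wood_block [([0.427, -0.196, 0.019], 0.89)]
0.8 [ 0.15084399 -0.60651162  0.25633384] [ 2.19078824e-05  9.92580079e-01  1.21592710e-01 -3.31373807e-06]
```

```bash
python3 -c "
import cv2,numpy as np
cv2.imwrite('pics/both0.png',cv2.resize(np.hstack([cv2.imread('pics/side0.png'),cv2.imread('pics/top0.png')]),(800,300)))"
```

```text
(no output)
```

View pics/side0.png

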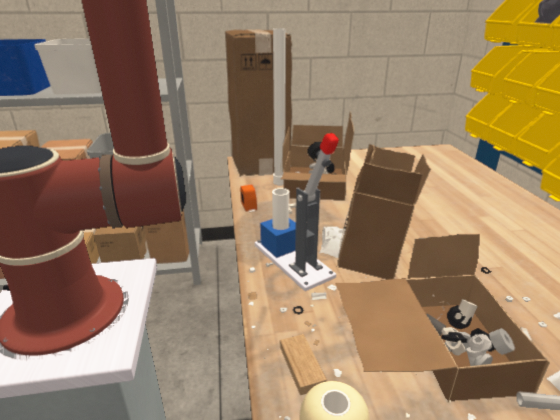

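View pics/top0.png

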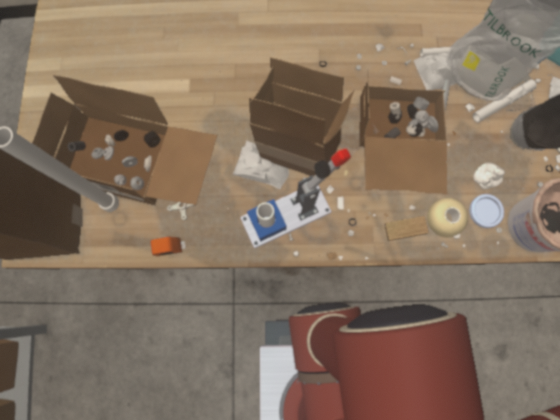

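The side view shows the pipe at (281,208), the post at (307,235) and the red grip at (329,144). In the top view the pipe is at (265,212), the post at (307,205) and the grip at (341,157). Next I'll fit the plate, block and pipe from the depth data.

```bash
cat >> h.py <<'E'
def cloud(n,d):
    c=manip.camera_params(n);K=np.array(c['camera_matrix'])
    v,u=np.mgrid[:420,:560]
    q=cv2.undistortPoints(np.stack([u,v],-1).reshape(-1,1,2).astype(float),K,np.array([c['k1'],0,0,0.]))[:,0]
    Rm=cv2.Rodrigues(np.array(c['rvec'],float))[0]; z=d.reshape(-1,1)
    P=(np.hstack([q,np.ones((len(q),1))])*z-np.array(c['tvec'],float).ravel())@Rm
    P[z[:,0]==0]=np.nan
    return P.reshape(420,560,3)
E
python3 - <<'E'
from h import *
for n in ['top','side']:
    P=cloud(n,np.load(n+'0.npy')); I=cv2.cvtColor(cv2.imread(f'pics/{n}0.png'),cv2.COLOR_BGR2HSV)
    near=(abs(P[...,0]-.46)<.2)&(abs(P[...,1]-.07)<.2)
    def S(m): return P[near&m]
    z=P[...,2]; H,Sa,V=I[...,0],I[...,1],I[...,2]
    red=S(((H<6)|(H>174))&(Sa>170)&(V>110)&(z>.15))
    print(n,'red',len(red),red.mean(0).round(3),red.min(0).round(3),red.max(0).round(3))
    blue=S((H>95)&(H<125)&(Sa>150)&(abs(z-.072)<.006))
    print('blue',len(blue),cv2.minAreaRect(blue[:,:2].astype(np.float32)*1000),blue.mean(0).round(3))
    for lo,hi in [(.135,.17),(.1,.135)]:
        pt=S((Sa<60)&(z>lo)&(z<hi)&(abs(P[...,0]-.455)<.05)&(abs(P[...,1]-.13)<.05))
        if len(pt)>4: print('pipe',lo,len(pt),pt.mean(0).round(3),cv2.minEnclosingCircle(pt[:,:2].astype(np.float32)*1000),pt[:,2].max())
    pl=S((Sa<70)&(V>110)&(z>.006)&(z<.02)&(P[...,0]<.56))
    print('plate',len(pl),cv2.minAreaRect(pl[:,:2].astype(np.float32)*1000))
    post=S((V<110)&(z>.185)&(z<.21)); print('post',len(post),post.mean(0).round(3), post.min(0).round(3),post.max(0).round(3))
    dk=S((Sa<120)&(z>.215)&(z<.33));
    for a in np.arange(.2,.33,.02):
        m=dk[abs(dk[:,2]-a)<.01]
        if len(m): print('arm z',a.round(2),len(m),m.mean(0).round(3))
E
python3 - <<'E'
import cv2
a=cv2.imread('pics/top0.png')[130:260,220:370];b=cv2.imread('pics/side0.png')[120:300,230:380]
import numpy as np
b=cv2.resize(b,(480,576));a=cv2.resize(a,(320,277));o=np.zeros((576,800,3),np.uint8);o[:,:480]=b;o[:277,480:]=a
cv2.imwrite('pics/crop0.png',o)
E
```

```text
top red 171 [ 0.505 -0.     0.322] [ 0.496 -0.016  0.305] [0.517 0.013 0.331]
blue 0 ((0.0, 0.0), (0.0, 0.0), 0.0) [nan nan nan]
pipe 0.135 134 [0.444 0.14  0.153] ((444.2383728027344, 139.3314971923828), 18.92085838317871) 0.1617943265685412
pipe 0.1 97 [0.443 0.138 0.118] ((442.00360107421875, 138.7488555908203), 18.05895233154297) 0.13453373903287347
plate 1713 ((462.44781494140625, 93.39375305175781), (330.3048400878906, 193.9315185546875), 86.98603820800781)
post 724 [0.588 0.086 0.199] [ 0.462 -0.024  0.185] [0.659 0.169 0.21 ]
arm z 0.22 589 [0.605 0.074 0.223]
arm z 0.24 736 [0.613 0.073 0.24 ]
arm z 0.26 405 [0.613 0.033 0.259]
arm z 0.28 115 [0.5   0.023 0.283]
arm z 0.3 208 [0.494 0.025 0.298]
side red 274 [ 0.504 -0.011  0.312] [ 0.492 -0.02   0.293] [0.52  0.005 0.327]
blue 238 ((441.5533142089844, 136.031982421875), (69.74833679199219, 67.30851745605469), 23.77083396911621) [0.434 0.123 0.07 ]
pipe 0.135 229 [0.441 0.134 0.147] ((441.6557922363281, 138.00621032714844), 21.07476806640625) 0.15698917655018915
pipe 0.1 230 [0.44  0.125 0.117] ((441.171630859375, 135.7398223876953), 18.36795997619629) 0.1347103408277013
plate 1312 ((478.3810119628906, 64.08592987060547), (177.88916015625, 233.3456268310547), 4.098769187927246)
post 698 [0.589 0.009 0.197] [ 0.461 -0.031  0.185] [0.66 0.16 0.21]
arm z 0.22 137 [0.555 0.046 0.222]
arm z 0.24 168 [0.555 0.055 0.24 ]
arm z 0.26 222 [ 0.56  -0.001  0.261]
arm z 0.28 221 [0.494 0.01  0.28 ]
arm z 0.3 103 [0.488 0.018 0.296]<stdin>:10: RuntimeWarning: Mean of empty slice.
  ret = um.true_divide(
```

View pics/crop0.png

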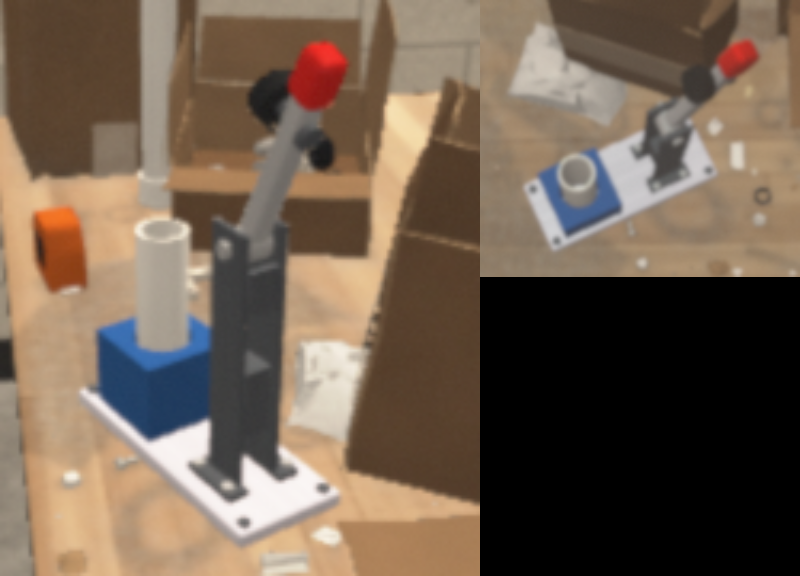

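The measurements agree with the given sizes:

| Item | Measured or derived |
|---|---|
| Pipe axis | (0.4425, 0.139) |
| Grip | about (0.505, -0.004, 0.310), 157 mm from the pipe |
| Nest yaw | about 23.6° |
| Pivot | (0.4825, 0.047, 0.187) |

I'll move above the grip now.

```bash
r='[[0.0305,-0.0312,-0.0078],[0,0,0],0.85]'; python3 -m inch '[[[0.0305,-0.0312,-0.0078],[0,0,0],0.85],[[0.0305,-0.0312,-0.0078],[0,0,0],0.85],[[0.0305,-0.0312,-0.0078],[0,0,0],0.85],[[0.0305,-0.0312,-0.0078],[0,0,0],0.85],[[0.0305,-0.0312,-0.0078],[0,0,0],0.85],[[0.0305,-0.0312,-0.0078],[0,0,0],0.85],[[0.0305,-0.0312,-0.0078],[0,0,0],0.85],[[0.0305,-0.0312,-0.0078],[0,0,0],0.85]]'
python3 -m inch '[[[0.0305,-0.0312,-0.0078],[0,0,0],0.85],[[0.0305,-0.0312,-0.0078],[0,0,0],0.85],[[0.0305,-0.0312,-0.0078],[0,0,0],0.85],[[0.0305,-0.0312,-0.0078],[0,0,0],0.85],[[0.0305,-0.0312,-0.0078],[0,0,0],0.85],[[0.0305,-0.0312,-0.0078],[0,0,0],0.85],[[0.0305,-0.0312,-0.0078],[0,0,0],0.85],[[0.0305,-0.0312,-0.0078],[0,0,0],0.85]]'
python3 -m inch '[[[0,0,0],[0,0,-0.145],0.85],[[0,0,0],[0,0,-0.145],0.85],[[0,0,0],[0,0,-0.145],0.85],[[0,0,0],[0,0,-0.145],0.85],[[0,0,0],[0,0,-0.145],0.85],[[0,0,0],[0,0,-0.145],0.85]]'
python3 -m inch '[[[0,0,0],[0,0,-0.145],0.85],[[0,0,0],[0,0,-0.145],0.85],[[0,0,0],[0,0,-0.145],0.85],[[0,0,0],[0,0,-0.145],0.85],[[0,0,0],[0,0,-0.145],0.85],[[0,0,0],[0,0,-0.145],0.85],[[0,0,0],[0,0,0],0.85]]'
cat >> h.py <<'E'
YAW=np.radians(23.6); XP=np.array([np.cos(YAW),np.sin(YAW),0]); YP=np.array([-np.sin(YAW),np.cos(YAW),0])
PIPE=np.array([.4425,.139,0]); PIV=PIPE-.1*YP+[0,0,.187]
def st(target=None,w=None):
    s=manip.state(); q=s['tool_rot'];Rm=R.from_quat([q[1],q[2],q[3],q[0]])
    print('t',s['time'],'pos',np.round(s['tool_pos'],4),'xaxis',Rm.as_matrix()[:,0].round(3),'yaxis',Rm.as_matrix()[:,1].round(3),'z',Rm.as_matrix()[:,2].round(3),'j',np.round(s['joint_pos'],2),'F',np.round(s['contact_force'],1),'w',s['gripper_width'],'g',s['grasp_force'])
    if target is not None: print('tool delta',Rm.inv().apply(np.array(target)-s['tool_pos']).round(4))
    return s,Rm
E
python3 - <<'E'
from h import *
g=PIV+.135*(np.cos(2)*YP+np.sin(2)*np.array([0,0,1])); print(g)
s,Rm=st(g+[0,0,.006]); print('XP',XP)
p,d=grab('top','top1.png');p,d2=grab('side','side1.png')
for n,d in [('top',d),('side',d2)]: print([x['point'] for x in manip.look_for(n,'clamp_grip')[:1]])
E
python3 -c "
import cv2,numpy as np
cv2.imwrite('pics/b1.png',np.hstack([cv2.resize(cv2.imread('pics/side1.png')[80:300,200:420],(400,400)),cv2.resize(cv2.imread('pics/top1.png')[80:300,200:420],(400,400))]))"
```

```text
time: 1.6
tool_pos: [0.3279, -0.3038, 0.3192]
tool_rot: [0.0, 0.993, 0.121, 0.0]
contact_force: [1.7, -0.8, -0.1]
gripper_width: 0.851
grasp_force: 0.0
time: 2.4
tool_pos: [0.5045, -0.0024, 0.3817]
tool_rot: [0.0, 0.993, 0.122, 0.0]
contact_force: [1.0, -1.0, 0.9]
gripper_width: 0.851
grasp_force: 0.0
time: 3.0
tool_pos: [0.5039, -0.0042, 0.3812]
tool_rot: [0.0, 0.847, 0.531, 0.0]
contact_force: [-0.3, -0.1, 0.4]
gripper_width: 0.85
grasp_force: 0.0
time: 3.7
tool_pos: [0.5039, -0.0042, 0.3812]
tool_rot: [0.0, 0.547, 0.837, 0.0]
contact_force: [-0.0, -1.1, -0.2]
gripper_width: 0.852
grasp_force: 0.0
[ 0.50502644 -0.00411737  0.30975515]
t 3.7 pos [ 0.5039 -0.0042  0.3812] xaxis [-0.401  0.916 -0.   ] yaxis [0.916 0.401 0.   ] z [ 0. -0. -1.] j [-0.16 -0.28  1.72  0.    1.71 -0.57] F [-0.  -1.1 -0.2] w 0.8515264451515736 g 0.0
tool delta [-0.0003  0.0011  0.0655]
XP [0.91636273 0.40034903 0.        ]
[[0.4551, 0.0922, 0.015]]
[[0.4975, 0.0146, 0.2856]]
```

View pics/b1.png

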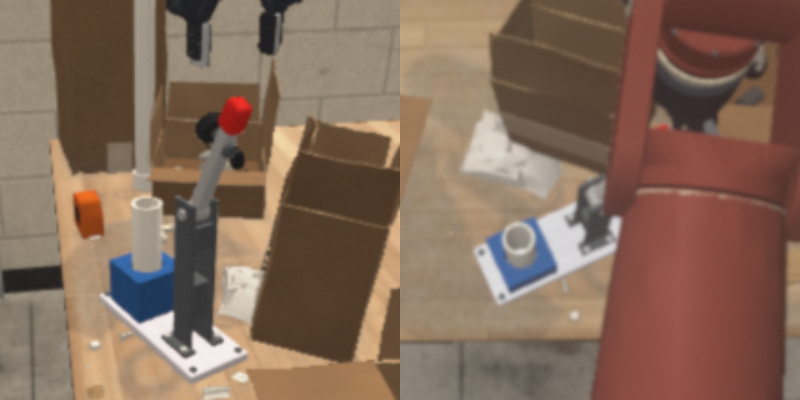

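In the side view the fingers straddle the red grip, which sits in the crop at (235,115). The tool's x axis lies along the nest's y axis. I'll descend and pinch.

```bash
python3 -m inch '[[[0,0.001,0.022],[0,0,0],0.85],[[0,0,0.022],[0,0,0],0.85],[[0,0,0.021],[0,0,0],0.85],[[0,0,0],[0,0,0],0.6],[[0,0,0],[0,0,0],0.3],[[0,0,0],[0,0,0],0],[[0,0,0],[0,0,0],0],[[0,0,0],[0,0,0],0]]'; python3 -m inch '[[[0,0,0],[0,0,0],0],[[0,0,0],[0,0,0],0],[[0,0,0],[0,0,0],0]]'
python3 - <<'E'
from h import *
st()
R_=.135
a=np.linspace(2,0.0,17); c=np.c_[np.cos(a),np.sin(a)]*R_
print(np.c_[a[1:],np.diff(c,axis=0)*[1,-1]].round(4))
E
```

```text
time: 4.7
tool_pos: [0.5077, -0.0028, 0.3185]
tool_rot: [0.003, 0.546, 0.838, 0.004]
contact_force: [12.7, 5.7, -2.0]
gripper_width: 0.246
grasp_force: 59.2
time: 5.0
tool_pos: [0.5077, -0.0028, 0.3185]
tool_rot: [0.003, 0.546, 0.838, 0.004]
contact_force: [11.9, 5.4, -1.3]
gripper_width: 0.247
grasp_force: 59.2
t 5.0 pos [ 0.5077 -0.0028  0.3185] xaxis [-0.403  0.915 -0.002] yaxis [0.915 0.403 0.01 ] z [ 0.01   0.002 -1.   ] j [-0.15 -0.27  1.81  0.    1.59 -0.57] F [11.9  5.4 -1.3] w 0.24742053168118655 g 59.15724992752075
[[ 1.875e+00  1.570e-02 -6.000e-03]
 [ 1.750e+00  1.640e-02 -4.000e-03]
 [ 1.625e+00  1.670e-02 -2.000e-03]
 [ 1.500e+00  1.690e-02  1.000e-04]
 [ 1.375e+00  1.670e-02  2.200e-03]
 [ 1.250e+00  1.630e-02  4.300e-03]
 [ 1.125e+00  1.560e-02  6.300e-03]
 [ 1.000e+00  1.470e-02  8.200e-03]
 [ 8.750e-01  1.360e-02  1.000e-02]
 [ 7.500e-01  1.220e-02  1.160e-02]
 [ 6.250e-01  1.070e-02  1.300e-02]
 [ 5.000e-01  9.000e-03  1.430e-02]
 [ 3.750e-01  7.100e-03  1.530e-02]
 [ 2.500e-01  5.200e-03  1.600e-02]
 [ 1.250e-01  3.100e-03  1.660e-02]
 [ 0.000e+00  1.100e-03  1.680e-02]]
```

The pinch holds, but there's about 3 mm of sideways offset, so I'll relieve that and start the swing.

```bash
python3 -m inch '[[[0,0.003,0],[0,0,0],0],[[0.008,0,-0.003],[0,0,0],0],[[0.0077,0,-0.003],[0,0,0],0],[[0.0164,0,-0.004],[0,0,0],0],[[0.0167,0,-0.002],[0,0,0],0],[[0.0169,0,0],[0,0,0],0],[[0.0167,0,0.0022],[0,0,0],0],[[0,0,0],[0,0,0],0]]'
python3 -c "
from h import *
st(); s=manip.state(); d=s['tool_pos']-PIV-[0,0,.006]; print(d@XP,d@YP,d[2],np.hypot(d@YP,d[2]),np.arctan2(d[2],d@YP))"
```

```text
time: 5.8
tool_pos: [0.4736, 0.0726, 0.3276]
tool_rot: [0.001, 0.547, 0.837, -0.002]
contact_force: [-6.7, -3.8, 3.3]
gripper_width: 0.247
grasp_force: 60.2
t 5.8 pos [0.4736 0.0726 0.3276] xaxis [-0.402  0.915 -0.004] yaxis [ 0.915  0.402 -0.002] z [-0.    -0.004 -1.   ] j [-0.   -0.34  1.85 -0.    1.63 -0.42] F [-6.7 -3.8  3.3] w 0.24743632088582665 g 60.18042325973511
0.0019095822043690347 0.026722914266906816 0.13462393595088884 0.13725056749545872 1.3748430397147795
```

```bash
python3 -m inch '[[[0.0163,-0.001,0.0043],[0,0,0],0],[[0.0156,0,0.0063],[0,0,0],0],[[0.0147,0,0.0082],[0,0,0],0],[[0.0136,0,0.01],[0,0,0],0],[[0.0122,0,0.0116],[0,0,0],0],[[0.0107,0,0.013],[0,0,0],0],[[0.009,0,0.0143],[0,0,0],0],[[0,0,0],[0,0,0],0]]'
python3 -c "
from h import *
st(); s=manip.state(); d=s['tool_pos']-PIV-[0,0,.006]; print(d@XP,d@YP,d[2],np.hypot(d@YP,d[2]),np.arctan2(d[2],d@YP))"
```

```text
time: 6.6
tool_pos: [0.4345, 0.1583, 0.2584]
tool_rot: [-0.002, 0.546, 0.838, -0.001]
contact_force: [-10.8, 1.6, 5.4]
gripper_width: 0.247
grasp_force: 68.1
t 6.6 pos [0.4345 0.1583 0.2584] xaxis [-0.404  0.915  0.003] yaxis [ 0.915  0.404 -0.004] z [-0.005  0.001 -1.   ] j [ 0.19 -0.35  1.97  0.    1.53 -0.23] F [-10.8   1.6   5.4] w 0.24655611864343205 g 68.10316801071167
0.0003525804434820816 0.12088019232320837 0.0653593901693088 0.1374185969197757 0.49567167680891194
```

```bash
python3 -m inch '[[[0.0071,-0.002,0.0153],[0,0,0],0],[[0.0052,0,0.016],[0,0,0],0],[[0.002,0,0.01],[0,0,0],0],[[0.001,0,0.006],[0,0,0],0],[[0.0005,0,0.005],[0,0,0],0],[[0,0,0],[0,0,0],0]]'
python3 -c "
from h import *
st(); s=manip.state(); d=s['tool_pos']-PIV-[0,0,.006]; print(d@XP,d@YP,d[2],np.hypot(d@YP,d[2]),np.arctan2(d[2],d@YP))"
```

```text
time: 7.2
tool_pos: [0.4281, 0.1722, 0.2072]
tool_rot: [-0.001, 0.546, 0.838, 0.001]
contact_force: [-5.5, 5.7, 4.2]
gripper_width: 0.245
grasp_force: 69.9
t 7.2 pos [0.4281 0.1722 0.2072] xaxis [-0.404  0.915  0.003] yaxis [0.915 0.404 0.001] z [-0.     0.003 -1.   ] j [ 0.22 -0.32  2.03  0.    1.43 -0.2 ] F [-5.5  5.7  4.2] w 0.2447415478757377 g 69.85106706619263
9.434037322338379e-05 0.13617495600081372 0.014175064390375086 0.13691074133279257 0.10372095105777447
```

```bash
python3 -m inch '[[[-0.001,0,0.005],[0,0,0],0],[[0,0,0.004],[0,0,0],0],[[0,0,0.003],[0,0,0],0],[[0,0,0],[0,0,0],0]]'
python3 -m inch '[[[0,0,0.002],[0,0,0],0],[[0,0,0.002],[0,0,0],0],[[0,0,0],[0,0,0],0]]'
python3 -c "
from h import *
st(); s=manip.state(); d=s['tool_pos']-PIV-[0,0,.006]; print(d@XP,d@YP,d[2],np.hypot(d@YP,d[2]),np.arctan2(d[2],d@YP))"
```

```text
time: 7.6
tool_pos: [0.4281, 0.1721, 0.195]
tool_rot: [-0.002, 0.546, 0.838, 0.002]
contact_force: [-5.3, 10.0, 2.1]
gripper_width: 0.244
grasp_force: 69.6
time: 7.9
tool_pos: [0.4282, 0.172, 0.1912]
tool_rot: [-0.002, 0.546, 0.838, 0.002]
contact_force: [-6.5, 11.5, 2.8]
gripper_width: 0.249
grasp_force: 69.8
t 7.9 pos [0.4282 0.172  0.1912] xaxis [-0.404  0.915  0.005] yaxis [0.915 0.404 0.001] z [-0.001  0.005 -1.   ] j [ 0.22 -0.31  2.05  0.01  1.4  -0.2 ] F [-6.5 11.5  2.8] w 0.24884230060406606 g 69.75874900817871
8.634691103102139e-05 0.13596878370626275 -0.0017977790107594985 0.13598066830227004 -0.01322122776588512
```

```bash
python3 -m inch '[[[-0.001,0,0.002],[0,0,0],0],[[0,0,0.002],[0,0,0],0],[[0,0,0],[0,0,0],0]]'; python3 -m inch '[[[0,0,0],[0,0,0],0.4],[[0,0,0],[0,0,0],0.6],[[0,0,0],[0,0,0],0.75],[[0,0,0],[0,0,0],0.75],[[0,0,-0.02],[0,0,0],0.75],[[0,0,-0.02],[0,0,0],0.75],[[0,0,-0.02],[0,0,0],0.75],[[0,0,0],[0,0,0],0.75]]'
python3 - <<'E'
from h import *
st()
for n in ['side','top']:
    p,d=grab(n,n+'2.png'); P=cloud(n,d); I=cv2.cvtColor(p,cv2.COLOR_RGB2HSV);H,S,V=I[...,0],I[...,1],I[...,2]
    m=((H<6)|(H>174))&(S>170)&(V>110)&(abs(P[...,0]-.4285)<.05)&(abs(P[...,1]-.171)<.05)&(P[...,2]>.12)
    q=P[m]; print(n,len(q),len(q) and (q.mean(0).round(3),q[:,2].min(),q[:,2].max()))
E
python3 -c "
import cv2,numpy as np
cv2.imwrite('pics/b2.png',np.hstack([cv2.resize(cv2.imread('pics/side2.png')[80:300,200:420],(400,400)),cv2.resize(cv2.imread('pics/top2.png')[80:300,200:420],(400,400))]))"
```

```text
time: 8.2
tool_pos: [0.4284, 0.1716, 0.1869]
tool_rot: [-0.003, 0.546, 0.838, 0.002]
contact_force: [-6.7, 13.0, 2.4]
gripper_width: 0.251
grasp_force: 69.6
time: 9.0
tool_pos: [0.431, 0.1688, 0.2493]
tool_rot: [0.002, 0.547, 0.837, 0.002]
contact_force: [0.6, -0.0, 0.8]
gripper_width: 0.75
grasp_force: 0.0
t 9.0 pos [0.431  0.1688 0.2493] xaxis [-0.401  0.916 -0.001] yaxis [0.916 0.401 0.006] z [ 0.006  0.001 -1.   ] j [ 0.21 -0.35  1.99 -0.    1.5  -0.2 ] F [ 0.6 -0.   0.8] w 0.7496762587831438 g 0.0
side 89 (array([0.423, 0.164, 0.192]), np.float64(0.17962503043097394), np.float64(0.19901451262287978))
top 0 0
```

View pics/b2.png

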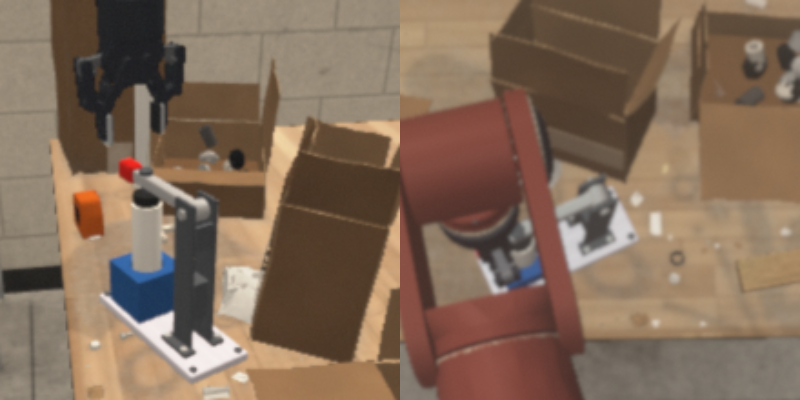

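The red grip is level at (130,168) in the crop and the foot presses on the pipe at (146,195). Its top is at 0.199, which puts the arm angle near 0. I'll wait a full second hands-off, then descend and pinch again.

```bash
python3 -m inch '[[[0,0,0],[0,0,0],0.75],[[0,0,0],[0,0,0],0.75],[[0,0,0],[0,0,0],0.75],[[0,0,0],[0,0,0],0.75],[[0,0,0],[0,0,0],0.75],[[0,0,0],[0,0,0],0.75],[[0,0,0],[0,0,0],0.75],[[0,0,0],[0,0,0],0.75]]'
python3 -m inch '[[[0,0,0],[0,0,0],0.75],[[0,0,0],[0,0,0],0.75],[[0,0,0],[0,0,0],0.75],[[0,0,0],[0,0,0],0.75],[[0.002,-0.003,0.018],[0,0,0],0.75],[[0,0,0.018],[0,0,0],0.75],[[0,0,0.018],[0,0,0],0.75],[[0,0,0],[0,0,0],0.75]]'
python3 -m inch '[[[0,0,0],[0,0,0],0.5],[[0,0,0],[0,0,0],0],[[0,0,0],[0,0,0],0],[[0,0,0],[0,0,0],0],[[0,0,0],[0,0,0],0],[[0,0,0],[0,0,0],0]]'
```

```text
time: 9.9
tool_pos: [0.4293, 0.1686, 0.246]
tool_rot: [0.0, 0.547, 0.837, 0.0]
contact_force: [-1.0, 0.4, -0.3]
gripper_width: 0.754
grasp_force: 0.0
time: 10.7
tool_pos: [0.424, 0.1689, 0.189]
tool_rot: [-0.002, 0.547, 0.837, -0.002]
contact_force: [0.2, 0.7, -1.0]
gripper_width: 0.746
grasp_force: 0.0
time: 11.3
tool_pos: [0.4287, 0.1704, 0.1942]
tool_rot: [0.003, 0.547, 0.837, 0.004]
contact_force: [10.1, 5.6, -3.1]
gripper_width: 0.248
grasp_force: 59.1
```

```bash
python3 -m inch '[[[0,0.0025,-0.004],[0,0,0],0],[[0,0,-0.008],[0,0,0],0],[[-0.001,0,-0.008],[0,0,0],0],[[-0.002,0,-0.0166],[0,0,0],0],[[-0.004,0,-0.016],[0,0,0],0],[[0,0,0],[0,0,0],0]]'
python3 -c "
from h import *
st(); s=manip.state(); d=s['tool_pos']-PIV-[0,0,.006]; print(d@XP,d@YP,d[2],np.hypot(d@YP,d[2]),np.arctan2(d[2],d@YP))"
```

```text
time: 11.9
tool_pos: [0.4327, 0.1618, 0.2457]
tool_rot: [0.004, 0.547, 0.837, -0.0]
contact_force: [7.1, -5.8, -6.4]
gripper_width: 0.246
grasp_force: 60.9
t 11.9 pos [0.4327 0.1618 0.2457] xaxis [-0.401  0.916 -0.006] yaxis [0.916 0.401 0.003] z [ 0.006 -0.004 -1.   ] j [ 0.2  -0.35  1.99 -0.01  1.5  -0.21] F [ 7.1 -5.8 -6.4] w 0.24600827514425322 g 60.908254981040955
0.0001860250245392132 0.12485152022595897 0.05266031440846659 0.13550280741125476 0.3991431135341874
```

```bash
python3 -m inch '[[[-0.0065,0,-0.0145],[0,0,0],0],[[-0.009,0,-0.0143],[0,0,0],0],[[-0.0107,0,-0.013],[0,0,0],0],[[-0.0122,0,-0.0116],[0,0,0],0],[[-0.0136,0,-0.01],[0,0,0],0],[[-0.0147,0,-0.0082],[0,0,0],0],[[-0.0156,0,-0.0063],[0,0,0],0],[[0,0,0],[0,0,0],0]]'
python3 -c "
from h import *
st(); s=manip.state(); d=s['tool_pos']-PIV-[0,0,.006]; print(d@XP,d@YP,d[2],np.hypot(d@YP,d[2]),np.arctan2(d[2],d@YP))"
```

```text
time: 12.7
tool_pos: [0.4658, 0.0889, 0.3224]
tool_rot: [0.001, 0.547, 0.837, 0.003]
contact_force: [10.7, 5.9, -6.8]
gripper_width: 0.245
grasp_force: 61.4
t 12.7 pos [0.4658 0.0889 0.3224] xaxis [-0.401  0.916  0.002] yaxis [0.916 0.401 0.006] z [ 0.005  0.005 -1.   ] j [ 0.03 -0.35  1.87  0.    1.62 -0.38] F [10.7  5.9 -6.8] w 0.24530463438120595 g 61.388452649116516
0.0013415845911505834 0.04478889837471114 0.12940632989243972 0.13693810146869695 1.2375906733077966
```

```bash
python3 -m inch '[[[-0.0165,0.002,-0.0042],[0,0,0],0],[[-0.0167,0,-0.0022],[0,0,0],0],[[-0.0169,0,0],[0,0,0],0],[[-0.0167,0,0.002],[0,0,0],0],[[-0.0164,0,0.004],[0,0,0],0],[[-0.01,0,0.004],[0,0,0],0],[[0,0,0],[0,0,0],0]]'
python3 -c "
from h import *
st(); s=manip.state(); d=s['tool_pos']-PIV-[0,0,.006]; print(d@XP,d@YP,d[2],np.hypot(d@YP,d[2]),np.arctan2(d[2],d@YP))"
```

```text
time: 13.4
tool_pos: [0.5045, 0.0042, 0.321]
tool_rot: [0.001, 0.547, 0.837, 0.003]
contact_force: [4.9, 3.6, 2.6]
gripper_width: 0.245
grasp_force: 67.6
t 13.4 pos [0.5045 0.0042 0.321 ] xaxis [-0.401  0.916  0.001] yaxis [0.916 0.401 0.005] z [ 0.005  0.003 -1.   ] j [-0.14 -0.27  1.81  0.    1.6  -0.55] F [4.9 3.6 2.6] w 0.24477019599777064 g 67.56724119186401
0.002891853097078608 -0.0483363112674479 0.12800000784584503 0.13682251640530516 1.9318684864976345
```

```bash
python3 -m inch '[[[-0.006,0,0.003],[0,0,0],0],[[0,0,0],[0,0,0],0.4],[[0,0,0],[0,0,0],0.7],[[0,0,0],[0,0,0],0.85],[[0,0,0],[0,0,0],0.85],[[0,0,-0.03],[0,0,0],0.85],[[0,0,-0.03],[0,0,0],0.85],[[0,0,0],[0,0,0],0.85]]'
python3 - <<'E'
from h import *
T=PIPE+[0,0,.25]
st(T)
for n in ['side']:
    p,d=grab(n,n+'3.png'); P=cloud(n,d); I=cv2.cvtColor(p,cv2.COLOR_RGB2HSV);H,S,V=I[...,0],I[...,1],I[...,2]
    m=((H<6)|(H>174))&(S>170)&(V>110)&(abs(P[...,0]-.48)<.06)&(abs(P[...,1]-.05)<.12)&(P[...,2]>.12)
    q=P[m]; print(n,len(q),len(q) and (q.mean(0).round(3),q[:,2].min(),q[:,2].max()))
    m=(S<60)&(P[...,2]>.1)&(P[...,2]<.17)&(abs(P[...,0]-.4425)<.04)&(abs(P[...,1]-.139)<.04)
    q=P[m];print(cv2.minEnclosingCircle(q[:,:2].astype(np.float32)*1000),np.percentile(q[:,2],99))
E
```

```text
time: 14.2
tool_pos: [0.5068, -0.0018, 0.3812]
tool_rot: [0.004, 0.547, 0.837, 0.002]
contact_force: [-0.5, -0.0, 1.3]
gripper_width: 0.851
grasp_force: 0.0
t 14.2 pos [ 0.5068 -0.0018  0.3812] xaxis [-0.401  0.916 -0.005] yaxis [0.916 0.401 0.007] z [ 0.008 -0.001 -1.   ] j [-0.15 -0.28  1.72 -0.    1.7  -0.56] F [-0.5 -0.   1.3] w 0.8505467919165902 g 0.0
tool delta [ 0.1553 -0.0033  0.1305]
side 274 (array([ 0.504, -0.011,  0.312]), np.float64(0.2927371776810716), np.float64(0.3263867759260912))
((441.52630615234375, 138.2589111328125), 20.76441764831543) 0.1556500263370899
```

The arm is back in its open rest pose. Next I'll go over the pipe and down.

```bash
python3 -m inch '[[[0.04,-0.001,0],[0,0,0],0.85],[[0.04,-0.001,0],[0,0,0],0.85],[[0.04,-0.001,0],[0,0,0],0.85],[[0.035,0,0],[0,0,0],0.85],[[0,0,0.04],[0,0,0],0.85],[[0,0,0.04],[0,0,0],0.85],[[0,0,0.04],[0,0,0],0.85],[[0,0,0],[0,0,0],0.85]]'
python3 -c "
from h import *
st(PIPE+[0,0,.136])"
```

```text
time: 15.05
tool_pos: [0.4362, 0.1387, 0.2475]
tool_rot: [-0.005, 0.547, 0.837, -0.005]
contact_force: [-0.3, 0.4, -1.0]
gripper_width: 0.846
grasp_force: 0.0
t 15.05 pos [0.4362 0.1387 0.2475] xaxis [-0.402  0.916  0.004] yaxis [ 0.916  0.402 -0.014] z [-0.015 -0.002 -1.   ] j [ 0.15 -0.35  1.99 -0.    1.52 -0.27] F [-0.3  0.4 -1. ] w 0.8460305644364916 g 0.0
tool delta [-0.0026  0.0074  0.1114]
```

```bash
python3 -m inch '[[[0,0,0],[0,0,0],0.85],[[0,0,0],[0,0,0],0.85],[[0,0,0],[0,0,0],0.85],[[0,0,0],[0,0,0],0.85]]'
python3 -c "
from h import *
st(PIPE+[0,0,.136])"
```

```text
time: 15.45
tool_pos: [0.4415, 0.1392, 0.258]
tool_rot: [0.001, 0.547, 0.837, 0.001]
contact_force: [0.6, 0.1, -0.1]
gripper_width: 0.847
grasp_force: 0.0
t 15.45 pos [0.4415 0.1392 0.258 ] xaxis [-0.401  0.916 -0.001] yaxis [0.916 0.401 0.003] z [ 0.004  0.001 -1.   ] j [ 0.14 -0.36  1.98  0.    1.52 -0.27] F [ 0.6  0.1 -0.1] w 0.8465641247055518 g 0.0
tool delta [-0.0005  0.0004  0.122 ]
```

```bash
python3 -m inch '[[[0,0.0005,0.03],[0,0,0],0.85],[[0,0,0.03],[0,0,0],0.85],[[0,0,0.03],[0,0,0],0.85],[[0,0,0.02],[0,0,0],0.85],[[0,0,0.012],[0,0,0],0.85],[[0,0,0],[0,0,0],0.85],[[0,0,0],[0,0,0],0.85],[[0,0,0],[0,0,0],0.85]]'
python3 -m inch '[[[0,0,0],[0,0,0],0.6],[[0,0,0],[0,0,0],0.4],[[0,0,0],[0,0,0],0],[[0,0,0],[0,0,0],0],[[0,0,0],[0,0,0],0],[[0,0,0],[0,0,0],0]]'
```

```text
time: 16.25
tool_pos: [0.4422, 0.1395, 0.1356]
tool_rot: [0.001, 0.547, 0.837, 0.001]
contact_force: [-0.6, -0.1, -0.2]
gripper_width: 0.849
grasp_force: 0.0
time: 16.85
tool_pos: [0.4416, 0.1395, 0.1347]
tool_rot: [0.001, 0.547, 0.837, 0.001]
contact_force: [0.2, 0.1, 5.4]
gripper_width: 0.419
grasp_force: 59.7
```

```bash
python3 -m inch '[[[0,0,-0.005],[0,0,0],0],[[0,0,-0.01],[0,0,0],0],[[0,0,-0.015],[0,0,0],0],[[0,0,-0.02],[0,0,0],0],[[0,0,-0.02],[0,0,0],0],[[0,0,-0.02],[0,0,0],0],[[0,0,-0.02],[0,0,0],0],[[0,0,-0.02],[0,0,0],0]]'
python3 -m inch '[[[0,0,-0.03],[0,0,0],0],[[0,0,-0.03],[0,0,0],0],[[0,0,-0.03],[0,0,0],0],[[0,0,-0.03],[0,0,0],0],[[0,0,0],[0,0,0],0],[[0,0,0],[0,0,0],0]]'
python3 -c "
from h import *
st()"
```

```text
time: 17.65
tool_pos: [0.4402, 0.1391, 0.2655]
tool_rot: [-0.0, 0.547, 0.837, -0.001]
contact_force: [0.6, 0.9, -1.7]
gripper_width: 0.423
grasp_force: 60.8
time: 18.25
tool_pos: [0.4406, 0.1393, 0.3846]
tool_rot: [0.0, 0.547, 0.837, 0.0]
contact_force: [-0.4, -0.7, -1.7]
gripper_width: 0.422
grasp_force: 60.9
t 18.25 pos [0.4406 0.1393 0.3846] xaxis [-0.401  0.916 -0.   ] yaxis [0.916 0.401 0.   ] z [ 0. -0. -1.] j [ 0.14 -0.39  1.79 -0.    1.74 -0.27] F [-0.4 -0.7 -1.7] w 0.4219583650464275 g 60.91196003893856
```

```bash
python3 -m inch '[[[0,0,0],[-0.1,0,0],0],[[0,0,0],[-0.1,0,0],0],[[0,0,0],[-0.1,0,0],0],[[0,0,0],[-0.1,0,0],0],[[0,0,0],[-0.1,0,0],0],[[0,0,0],[-0.1,0,0],0],[[0,0,0],[-0.1,0,0],0],[[0,0,0],[-0.085,0,0],0]]'
python3 -m inch '[[[0,0,0],[0,0,0],0],[[0,0,0],[0,0,0],0],[[0,0,0],[0,0,0],0],[[0,0,0],[0,0,0],0],[[0,0,0],[0,0,0],0],[[0,0,0],[0,0,0],0],[[0,0,0],[0,0,0],0],[[0,0,0],[0,0,0],0]]'
python3 -c "
from h import *
st()
for n in ['side','top']:
    grab(n,n+'4.png')
    for l in ['pipe_mid','clamp_grip','pipe_foot']: print(n,l,[(x['point'],x['score']) for x in manip.look_for(n,l)[:1]])
cv2.imwrite('pics/b4.png',np.hstack([cv2.resize(cv2.imread('pics/side4.png')[60:280,200:420],(400,400)),cv2.resize(cv2.imread('pics/top4.png')[80:300,200:420],(400,400))]))"
```

```text
time: 19.05
tool_pos: [0.4401, 0.1393, 0.3803]
tool_rot: [0.208, 0.506, 0.774, 0.32]
contact_force: [0.1, -0.5, -1.3]
gripper_width: 0.419
grasp_force: 61.1
time: 19.85
tool_pos: [0.441, 0.1394, 0.3838]
tool_rot: [0.209, 0.505, 0.773, 0.32]
contact_force: [-0.6, -0.0, -1.2]
gripper_width: 0.418
grasp_force: 61.0
t 19.85 pos [0.441  0.1394 0.3838] xaxis [-0.401  0.916  0.   ] yaxis [0.648 0.284 0.707] z [ 0.647  0.284 -0.708] j [-0.03 -0.92  2.23  0.34  1.12 -0.47] F [-0.6 -0.  -1.2] w 0.4183847613933629 g 61.029823436401784
side pipe_mid [([0.4672, 0.141, 0.347], 0.94)]
side clamp_grip [([0.4953, 0.0154, 0.2837], 0.86)]
side pipe_foot [([0.4742, 0.1381, 0.3493], 0.78)]
top pipe_mid [([0.4969, 0.1654, 0.343], 0.85)]
top clamp_grip [([0.4944, 0.0239, 0.2978], 0.74)]
top pipe_foot [([0.4958, 0.1656, 0.3444], 0.65)]
```

View pics/b4.png

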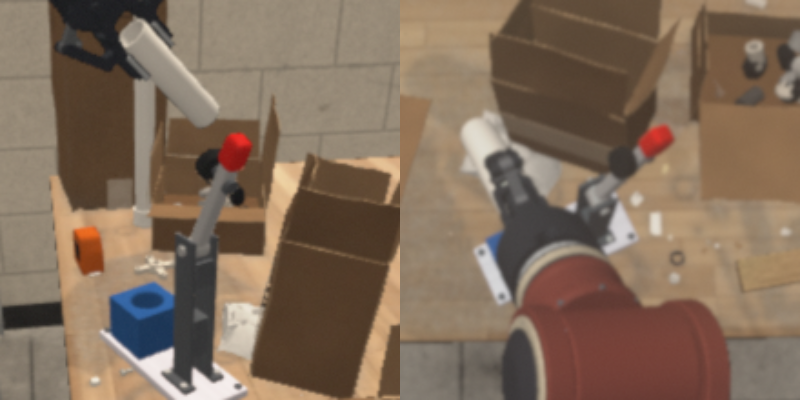

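In the side crop the pipe is held at 45°, from (140,40) down to (205,115), with its top end higher. The nest is empty at (150,300), and the clamp is open with its grip at (235,150).

```bash
python3 -c "
from plant import manip
print(manip.job_done())"
```

```text
the job is handed in; nothing more can be done
None
```

The job is handed in: the clamp pressed the pipe unaided for over a second and was swung back open. The pipe is now held still at 45°, top end higher, well above and clear of the nest and clamp, at about 20 s of the 64 s allowed.

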